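# Load the last cryo vial and unclip the vial carrier

## Robot

A 6-joint arm with a two-finger parallel gripper is mounted at the origin on a cart in front of the work surface, level with it; the furniture and walls round the work are solid. World frame = base frame: x ahead of the robot, y to its left, z up, the work surface at z = 0. Lengths are in m, angles in degrees, forces in N, time in s.
With the tool pointing down it reaches from about 0.325 to 0.85 m from the base axis. Payload 15.5 kg.
Tool frame: the origin (TCP) lies at the very end of the fingers, on their centre line; the grasp point (between the pads) lies arm.grip_depth behind it (arm.grip_depth is the distance from the TCP to the grasp point, in m); z points along the fingers, y is the direction in which the jaws open and shut (so a half turn about z gives the same grasp; the last joint's range is limited). The gripper opens to 91 mm and grips with 3 to 60 N. Pads are 32 mm wide; open, the fingers measure 118 mm over their backs; the gripper's body (76 mm by 178 mm) begins 60 mm behind the grasp point.
Start: joints at [63.398, 28.281, 77.091, -0, 74.628, -5.472], TCP at [0.225, 0.583, 0.214] pointing down, gripper open.
Joint ranges: [-166.48, 166.48], [-47.26, 123.95], [12.59, 153.08], [-70.14, 250.14], [6.76, 159.57], [-176.63, 176.63]. Speed limits (degrees/s): [108.29, 108.29, 147.25, 172.46, 172.46, 172.46].

## Interface

Orientations are given as a 3x3 rotation matrix whose columns are the frame's x, y, z axes.
In Python, from rig import arm gives the robot as it stands. Calls block until the motion is done:
- arm.move_to(position, orientation): joint-space move of the TCP to a pose.
- arm.move_l(position, orientation=None, feed=0.15): straight line of the TCP; orientation=None keeps the orientation; feed is the mean speed in m/s.
- arm.move_joints(angles): joint-space move.
- arm.grip(opening): finger opening in m; the grip force is fixed at half the most; returns when the fingers have stopped.
- arm.sleep(seconds).
- arm.solve_ik(position, orientation): joint angles nearest the present ones, or None.
- arm.snapshot(name): name is "side" or "top" or "wrist"; returns the picture (420x560x3 uint8, red, green, blue); there is no depth.
- arm.get_calibration(name): a dict with "intrinsics" (3x3 intrinsics, pixels), "cam_to_world" (4x4, takes a point from camera to world coordinates). Camera axes: x right, y down, z forward; pixel columns grow to the right and rows downward; lengths in m; the calibration is good to about 2 mm. A picture is of the moment at which its call begins: read the wrist's pose just before it. get_calibration takes no time and is no camera call; for the wrist camera it gives the pose at the moment of the call.
A pose or a line that the arm cannot do raises arm.Unreachable and nothing moves.
- arm.sign_off(): hands the job in, once; it reports no verdict.
Readings, each from a call of its own:
- arm.current_t(): time.
- arm.current_joint_positions(): joint angles.
- arm.current_dq(): joint speeds.
- arm.current_tau(): joint torques, N m.
- arm.current_ee_pos(): TCP position.
- arm.current_tool_rot(): TCP orientation.
- arm.current_force(): force on the tool from outside, world axes, zero at the start.
- arm.current_torque(): the same for the moment, N m.
- arm.current_width(): finger opening in m.
Only numpy, scipy, OpenCV 4.12 (cv2) and the standard library are available. Lean on these libraries where they do the work, as an engineer would, in place of code of your own. Each camera call takes 0.05 s, during which the arm holds its last target.

## Task

Stand the loose cryo vial upright in the empty end hole of the vial carrier while the carrier is still clipped into its docking base, and let go of it. Then pinch the carrier's two side catches together, lift the loaded carrier straight out of the base and finish still holding it by the squeezed catches, level and steady, about 10 cm above where it sat, with all four vials in it. Leave the tubes, beaker, tape, hand counter and counting slide around it where they are.

Things in the scene. Friction and masses are not known exactly. Their poses are not given: they have to be found in the camera images.
- vial_new: the loose cryo vial, standing upright on the table on the right: round, 13 mm across, 45 mm tall with its screw cap, 12 g. Origin: centre of its underside, z up along it
- carrier: white vial carrier, a block 34 (x) x 138 (y) x 32 mm with four round holes in a row along its y, seated in the docking base. Holes are 16 mm across, 25 mm deep, centred at y = -52, -24, +24 and +52 mm; seated vials stand 20 mm above the block's top. In its middle a solid stop block (33 x 22 mm) rises to 51 mm above the underside, between two black round-topped catches that rise to about 76 mm. About 0.2 kg with vials. Origin: centre of its underside, z up
- dock: grey docking base fixed to the table, 92 (x) x 166 (y) mm, same x and y axes as the seated carrier; its floor, on which the carrier sits, is 8 mm above the table; 17 mm high guides stand round the carrier with 2 mm play. Beside each catch an aluminium keeper (outer face 41 mm from the middle line, 32 mm long, top 48 mm above the table) holds the catch's hook down; fingers must stay above the keepers. Origin: centre of its underside
- hole_free (a point): centre of the floor of the empty hole, the end hole at y = +52 mm of the carrier, 7 mm above the carrier's underside, 25 mm below the block's top
- hole_a (a point): centre of the floor of the filled hole at y = -52 mm of the carrier
- hole_b (a point): centre of the floor of the filled hole at y = -24 mm of the carrier
- hole_c (a point): centre of the floor of the filled hole at y = +24 mm of the carrier
- vial_a: vial like the loose one, standing in hole_a; origin centre of its underside
- vial_b: vial like the loose one, standing in hole_b; origin centre of its underside
- vial_c: vial like the loose one, standing in hole_c; origin centre of its underside
- catch_near (a joint): black spring catch on the -x side of the carrier: an upright arm 20 to 22 mm wide (along y), 4 mm thick, hinged 8 mm above the carrier's underside, with an outward hook under the keeper; 0 = sprung out and hooked (leaning 0.15 rad outward), 0.15 rad = squeezed upright against the stop, hook free of the keeper (free above about 0.11). About 4 N at the thumb pad squeezes it fully; a grip of 20 to 45 N holds the carrier well
- catch_far (a joint): the same catch, mirrored, on the +x side of the carrier
- catch_near_pad (a point): middle of the ribbed outer thumb pad of catch_near, about 64 mm above the carrier's underside. The two pads' outer faces are 59 mm apart sprung out (62 mm at their top edges) and 42 mm apart squeezed; squeeze them toward each other along the carrier's x. Each pad may be gripped from 44 to 76 mm above the carrier's underside
- catch_far_pad (a point): the same point of catch_far
- medium_bottle: large reagent bottle, fixed, the tallest of the bottles standing on the raised dark mat at the left, 68 mm across; its top is about 195 mm above the table, so pass above or in front of it. Origin: centre of its underside
- tube_large_1: bystander: capped 50 ml tube, 34 mm across, 113 mm tall, standing; origin centre of its underside
- tube_large_2: bystander: another such tube, standing
- glass_beaker: bystander: small clear beaker, 45 mm across, 59 mm tall; origin centre of its underside
- roll_of_tape: bystander: roll of tape lying flat, 96 mm across, 25 mm tall; origin centre of its underside
- click_counter: bystander: round hand tally counter, 46 mm across, 21 mm tall; origin centre of its underside
- counting_slide: bystander: flat counting chamber slide, 34 x 75 x 8 mm; origin centre of its underside

How it is judged:
By the outcome, as a careful person would: the job done as asked, in the order asked, and still so for the second after the job is handed in, while the arm keeps its last pose, push and grip.
It also fails if it takes over 48 s, if anything falls off the work surface, if the arm or the gripper's body presses on something with over 40 N, if the wrist force passes 120 N, or if a joint passes its speed limit or range.

## Working session

There is one attempt and no reset: what is moved stays moved. The work goes in short steps, each a Python script; the robot and the scene stay as the last script left them, time stands still between calls to the robot, and variables do not carry over. Pictures are saved under pics/ and viewed, and the job is handed in when it is done.

```bash
ls; mkdir -p pics; python3 - <<'E'
from rig import arm
import cv2,numpy as np
for n in ["side","top","wrist"]:
    c=arm.get_calibration(n); im=arm.snapshot(n)
    cv2.imwrite(f"pics/{n}0.png",im[:,:,::-1]); print(n,np.round(c["intrinsics"],1).tolist(),np.round(c["cam_to_world"],4).tolist())
print(arm.current_t(),arm.grip_depth,arm.current_width(),np.round(arm.current_tool_rot(),3))
E
```

```text
pics
side [[422.3, 0.0, 272.0], [0.0, 422.3, 213.0], [0.0, 0.0, 1.0]] [[0.9611, -0.0902, 0.2611, 0.2845], [-0.2749, -0.4047, 0.8722, -0.8158], [0.027, -0.91, -0.4137, 0.512], [0.0, 0.0, 0.0, 1.0]]
top [[443.3, 0.0, 278.0], [0.0, 443.3, 204.1], [0.0, 0.0, 1.0]] [[-0.0947, -0.9738, 0.2069, 0.3259], [-0.9955, 0.0927, -0.0196, 0.0689], [-0.0001, -0.2079, -0.9782, 1.1192], [0.0, 0.0, 0.0, 1.0]]
wrist [[345.6, 0.0, 277.0], [0.0, 345.6, 207.4], [0.0, 0.0, 1.0]] [[0.3623, 0.8937, 0.2648, 0.15], [0.9321, -0.3472, -0.1035, 0.6117], [-0.0005, 0.2843, -0.9587, 0.3847], [0.0, 0.0, 0.0, 1.0]]
0.15 0.0188 0.09093384463092069 [[-0.933  0.361 -0.   ]
 [ 0.361  0.933 -0.001]
 [ 0.    -0.001 -1.   ]]
```

View pics/side0.png

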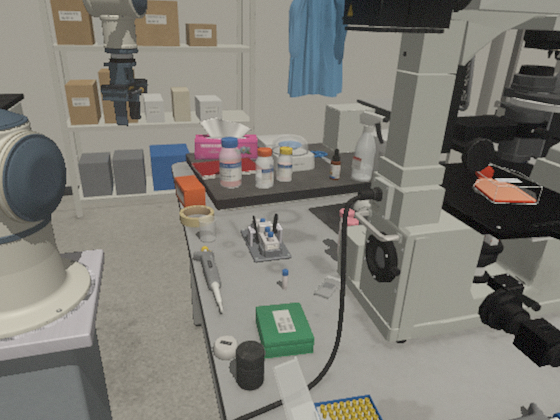

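View pics/top0.png

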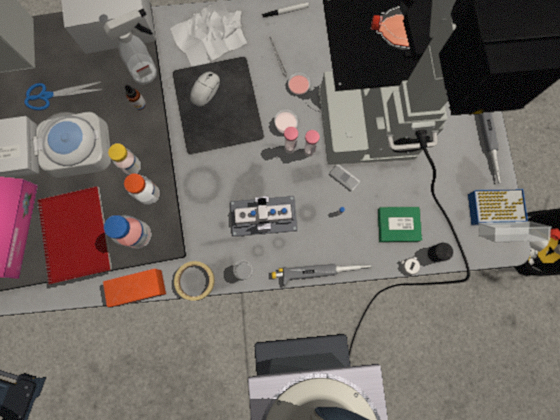

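View pics/wrist0.png

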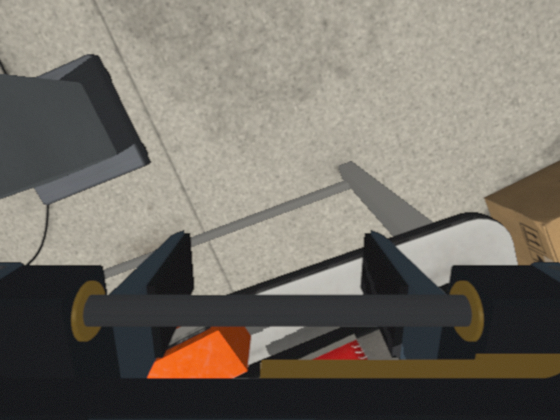

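```bash
python3 - <<'E'
import cv2
t=cv2.imread("pics/top0.png"); s=cv2.imread("pics/side0.png")
cv2.imwrite("pics/t1.png",cv2.resize(t[160:300,215:375],None,fx=5,fy=5,interpolation=2)[:600])
cv2.imwrite("pics/s1.png",cv2.resize(s[205:305,235:345],None,fx=6,fy=6,interpolation=2))
E
```

```text
(no output)
```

View pics/t1.png

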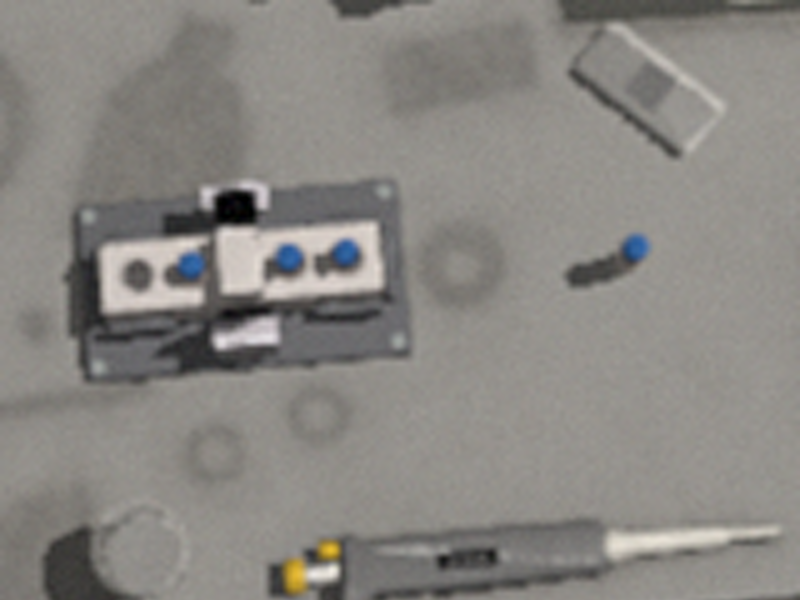

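View pics/s1.png

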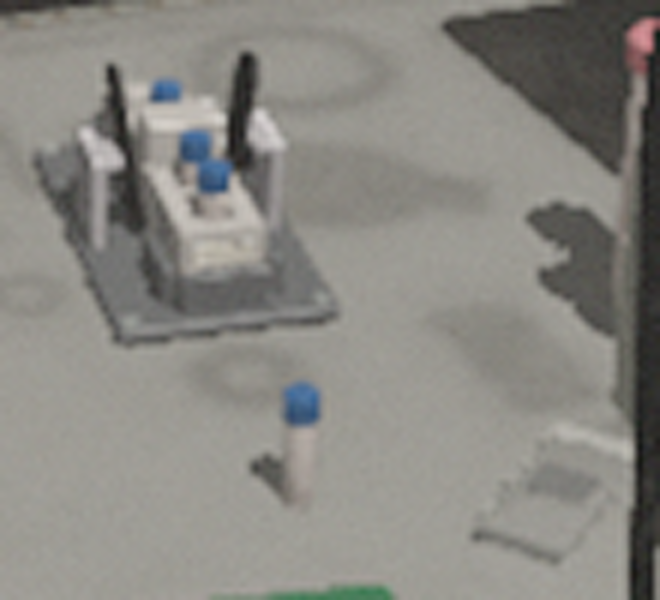

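```bash
cat > h.py <<'E'
from rig import arm
import cv2,numpy as np
def snap(n,name):
    c=arm.get_calibration(n); im=arm.snapshot(n)[:,:,::-1].copy()
    cv2.imwrite(f"pics/{name}.png",im); np.savez(f"pics/{name}.npz",K=c["intrinsics"],T=c["cam_to_world"]); return im,np.array(c["intrinsics"]),np.array(c["cam_to_world"])
def ray(K,T,p):
    d=T[:3,:3]@np.linalg.solve(K,[p[0],p[1],1.]); return T[:3,3],d/np.linalg.norm(d)
def onz(K,T,p,z):
    o,d=ray(K,T,p); return o+d*(z-o[2])/d[2]
def proj(K,T,P):
    q=K@(T[:3,:3].T@(np.array(P)-T[:3,3])); return q[:2]/q[2]
def tri(r):
    A=sum(np.eye(3)-np.outer(d,d) for o,d in r); b=sum((np.eye(3)-np.outer(d,d))@o for o,d in r)
    P=np.linalg.solve(A,b); return P,[np.linalg.norm(np.cross(P-o,d)) for o,d in r]
def blue(im,box,minA=6):
    x0,y0,x1,y1=box; hsv=cv2.cvtColor(im,cv2.COLOR_BGR2HSV)
    m=cv2.inRange(hsv,(100,120,60),(125,255,255)); k=np.zeros_like(m);k[y0:y1,x0:x1]=m[y0:y1,x0:x1]
    n,_,st,c=cv2.connectedComponentsWithStats(k); return [(c[i].round(2).tolist(),st[i].tolist()) for i in range(1,n) if st[i,4]>=minA]
def R(yaw): # tool down, tool y axis at heading yaw(rad) in world
    y=np.array([np.cos(yaw),np.sin(yaw),0]); z=np.array([0,0,-1.]); return np.column_stack([np.cross(y,z),y,z])
E
python3 - <<'E'
from h import *
c={n:(arm.get_calibration(n)) for n in("side","top")}
K={n:np.array(c[n]["intrinsics"]) for n in c};T={n:np.array(c[n]["cam_to_world"]) for n in c}
t=cv2.imread("pics/top0.png");s=cv2.imread("pics/side0.png")
bt=blue(t,(230,190,360,240));bs=blue(s,(240,205,300,290))
for b in bt: print("top",b, onz(K["top"],T["top"],b[0],.056).round(4))
for b in bs: print("side",b)
q=np.array([(88,217),(385,190),(398,342),(98,368)])/5+[215-.4,160-.4]
P=np.array([onz(K["top"],T["top"],p,.008) for p in q]);print(P.round(4),P.mean(0).round(4))
# triangulate
S=sorted(bs,key=lambda b:b[0][1]); Tt=sorted(bt,key=lambda b:b[0][0])
for a,b in zip(S,Tt):
    print(a[0],b[0],tri([ray(K["side"],T["side"],a[0]),ray(K["top"],T["top"],b[0])]))
E
```

```text
top ([341.53, 209.13], [340, 207, 4, 5, 15]) [ 0.5236 -0.1059  0.056 ]
top ([272.41, 211.12], [271, 209, 4, 5, 17]) [0.5346 0.0629 0.056 ]
top ([283.53, 210.13], [282, 208, 4, 5, 15]) [0.5345 0.0356 0.056 ]
top ([252.89, 212.72], [251, 211, 5, 5, 18]) [0.5352 0.1107 0.056 ]
side ([262.12, 219.75], [261, 219, 4, 3, 8])
side ([268.9, 231.68], [266, 227, 7, 10, 31])
side ([284.92, 272.08], [283, 270, 5, 5, 24])
[[0.575  0.1633 0.008 ]
 [0.5747 0.0102 0.008 ]
 [0.4954 0.0117 0.008 ]
 [0.4966 0.164  0.008 ]] [0.5354 0.0873 0.008 ]
[262.12, 219.75] [252.89, 212.72] (array([0.53574429, 0.1105823 , 0.05630028]), [np.float64(0.0006093356650920968), np.float64(0.0006093356650921143)])
[268.9, 231.68] [272.41, 211.12] (array([0.53874601, 0.06243554, 0.04592131]), [np.float64(0.0021222938618232984), np.float64(0.002122293861823287)])
[284.92, 272.08] [283.53, 210.13] (array([ 0.56583262,  0.03013606, -0.05483312]), [np.float64(0.009579426998091061), np.float64(0.009579426998091119)])
```

```bash
python3 - <<'E'
from h import *
c={n:(arm.get_calibration(n)) for n in("side","top","wrist")}
K={n:np.array(c[n]["intrinsics"]) for n in c};T={n:np.array(c[n]["cam_to_world"]) for n in c}
P,e=tri([ray(K["side"],T["side"],(284.92,272.08)),ray(K["top"],T["top"],(341.53,209.13))]);print(P,e)
print(proj(K["wrist"],T["wrist"],arm.current_ee_pos()))
print("bottle",onz(K["top"],T["top"],(122,228),.195))
for yaw in(0,np.pi):
    q=arm.solve_ik([P[0],P[1],.13],R(yaw));print(yaw,q)
    print(arm.solve_ik([.535,.139,.1],R(yaw)))
E
```

```text
[ 0.52730224 -0.10884028  0.03873656] [np.float64(0.0005320714426540743), np.float64(0.0005320714426540069)]
[277.36459303 260.08529932]
bottle [0.50128745 0.38253199 0.195     ]
0 [-1.80179778e+01  2.72015257e+01  9.50269967e+01 -2.54444375e-14
  5.77714776e+01 -1.80179778e+01]
[ 8.37439756e+00  3.05504165e+01  9.46425049e+01 -2.54444375e-14
  5.48070786e+01  8.37439756e+00]
3.141592653589793 [-1.80179778e+01  2.72015257e+01  9.50269967e+01 -2.54444375e-14
  5.77714776e+01  1.61982022e+02]
[ 8.37439756e+00  3.05504165e+01  9.46425049e+01 -2.54444375e-14
  5.48070786e+01 -1.71625602e+02]
```

```bash
python3 - <<'E'
from h import *
c={n:(arm.get_calibration(n)) for n in("side","top","wrist")}
K={n:np.array(c[n]["intrinsics"]) for n in c};T={n:np.array(c[n]["cam_to_world"]) for n in c}
for p in [(401,341),(340,262),(370,300)]: print(p,onz(K["side"],T["side"],p,0.0).round(3))
for p in [(325,162),(360,160),(440,155),(326,75)]:print(p,[onz(K["top"],T["top"],p,z).round(3).tolist() for z in (0,.1,.2)])
t=cv2.imread("pics/top0.png"); s=cv2.imread("pics/side0.png")
a=cv2.resize(t[20:220,270:470],(600,600),interpolation=2);b=cv2.resize(s[140:360,310:450],None,fx=2.7,fy=2.7)[:600]
cv2.imwrite("pics/m0.png",a);cv2.imwrite("pics/m1.png",b)
E
```

```text
(401, 341) [ 0.681 -0.316  0.   ]
(340, 262) [ 0.687 -0.039  0.   ]
(370, 300) [ 0.685 -0.192  0.   ]
(325, 162) [[0.664, -0.087, 0.0], [0.634, -0.074, 0.1], [0.603, -0.06, 0.2]]
(360, 160) [[0.661, -0.18, 0.0], [0.631, -0.158, 0.1], [0.601, -0.136, 0.2]]
(440, 155) [[0.654, -0.392, 0.0], [0.625, -0.351, 0.1], [0.596, -0.31, 0.2]]
(326, 75) [[0.912, -0.119, 0.0], [0.859, -0.103, 0.1], [0.807, -0.086, 0.2]]
```

View pics/m0.png

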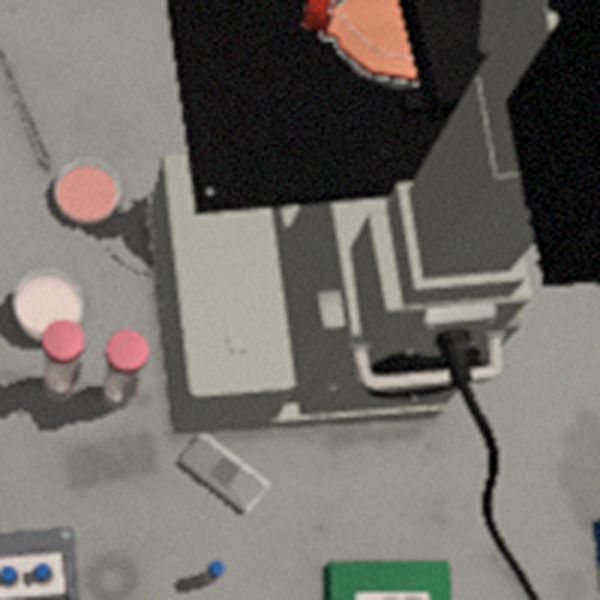

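View pics/m1.png

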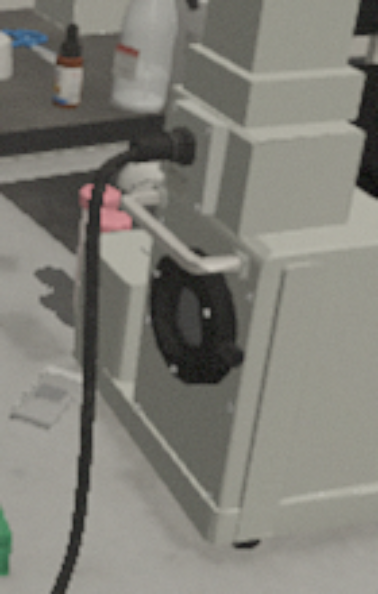

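```bash
python3 - <<'E'
from h import *
p=np.array(arm.current_ee_pos())
arm.move_l([p[0],p[1]-.1,.31],feed=.3)
arm.move_to([.526,-.108,.25],R(0)); print(arm.current_t())
arm.move_l([.526,-.108,.115],feed=.2)
snap("wrist","w1"); snap("side","s2"); print(arm.current_t(),arm.current_ee_pos(),arm.current_force())
E
```

```text
3.1333
4.0583 [ 0.52679753 -0.1081652   0.11622864] [-0.29922081 -0.09564905 -0.81875943]
```

View pics/w1.png

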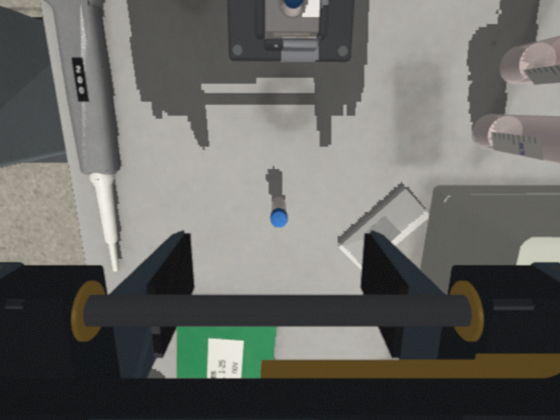

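```bash
python3 - <<'E'
from h import *
im=cv2.imread("pics/w1.png");d=np.load("pics/w1.npz");K,T=d["K"],d["T"]
for b in blue(im,(200,150,340,240)): print(b,onz(K,T,b[0],.042).round(4),onz(K,T,b[0],.038).round(4),proj(K,T,arm.current_ee_pos()), arm.current_ee_pos())
b=blue(im,(200,150,340,240))[0]
s=np.load("pics/s2.npz");ct=arm.get_calibration("top")
print(tri([ray(K,T,b[0]),ray(s["K"],s["T"],(284.92,272.08)),ray(np.array(ct["intrinsics"]),np.array(ct["cam_to_world"]),(341.53,209.13))]))
print(blue(cv2.imread("pics/s2.png"),(240,205,300,290)))
E
```

```text
([278.52, 217.55], [271, 209, 16, 18, 236]) [ 0.5277 -0.108   0.042 ] [ 0.5278 -0.1093  0.038 ] [277.62895495 260.70866866] [ 0.52679753 -0.1081652   0.11622864]
(array([ 0.52744689, -0.10892707,  0.03876671]), [np.float64(0.000332314941057381), np.float64(0.00037210955464766793), np.float64(0.0006958928388215168)])
[([270.67, 235.0], [269, 233, 4, 4, 9]), ([284.92, 272.08], [283, 270, 5, 5, 24])]
```

```bash
python3 - <<'E'
from h import *
arm.move_l([.5274,-.1088,.030],R(0),feed=.12)
print(arm.current_ee_pos(),arm.current_force())
print("w",arm.grip(.005),arm.current_width(),arm.current_t())
arm.move_l([.5274,-.1088,.14],feed=.2)
arm.move_l([.5355,.1393,.14],feed=.25)
arm.move_l([.5355,.1393,.085],feed=.15)
arm.sleep(.2)
snap("wrist","w2"); snap("side","s3"); snap("top","t3"); print(arm.current_t(),arm.current_ee_pos(),arm.current_width())
a=cv2.imread("pics/s3.png")[150:310,190:350];b=cv2.imread("pics/t3.png")[150:270,200:330]
cv2.imwrite("pics/s3z.png",cv2.resize(a,None,fx=3.7,fy=3.7,interpolation=2));cv2.imwrite("pics/t3z.png",cv2.resize(b,None,fx=4.5,fy=4.5,interpolation=2))
E
```

```text
[ 0.52779342 -0.10893513  0.03059876] [ 0.14841529 -0.93012108 -0.43179643]
w False 0.011899997560037777 6.1083
8.8167 [0.53580549 0.13935123 0.08555766] 0.011510932358948307
```

View pics/w2.png

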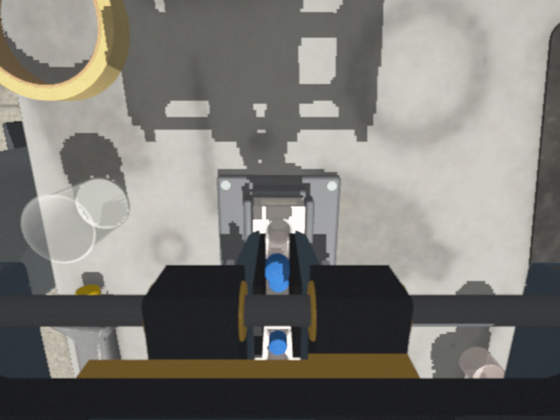

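View pics/s3z.png

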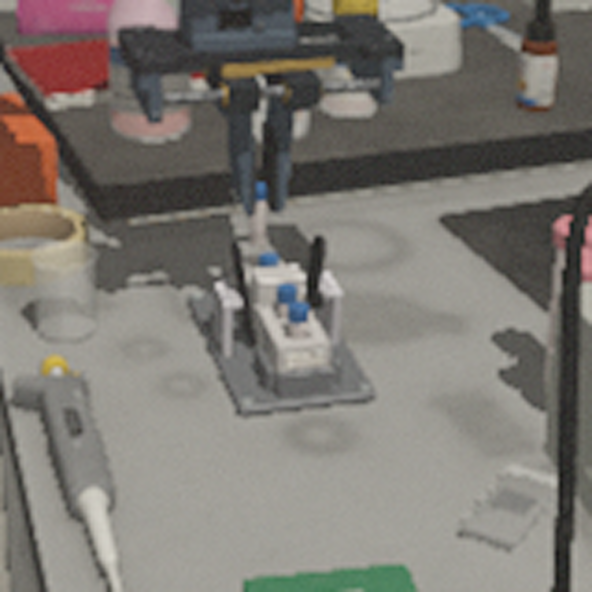

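View pics/t3z.png

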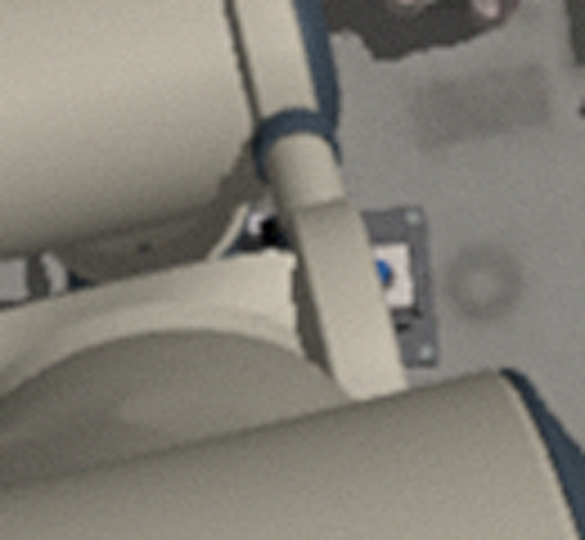

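```bash
python3 - <<'E'
import cv2
a=cv2.imread("pics/w2.png")[165:300,215:345]
cv2.imwrite("pics/w2z.png",cv2.resize(a,None,fx=4.4,fy=4.4,interpolation=2))
E
```

```text
(no output)
```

View pics/w2z.png

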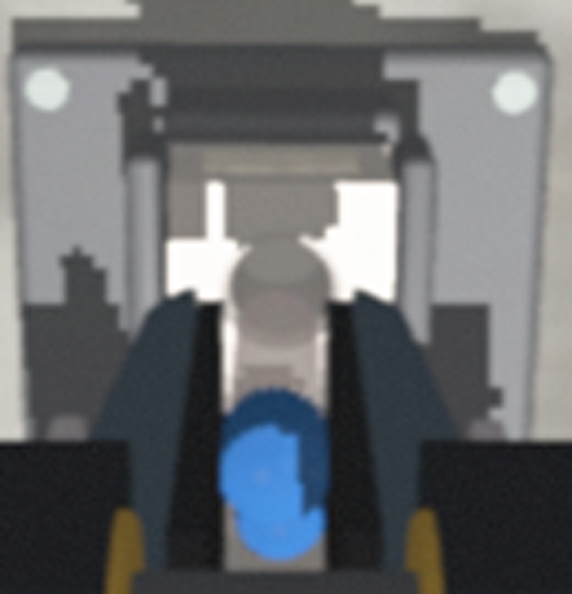

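```bash
python3 - <<'E'
from h import *
im=cv2.imread("pics/w2.png");d=np.load("pics/w2.npz");K,T=d["K"],d["T"]
f=4.4; g=lambda p:(np.array(p)/f+[215-.4,165-.4])
for n,p,z in [("scrL",(47,90),.008),("scrR",(513,92),.008),("blkL",(165,220),.04),("blkR",(399,220),.04),("hole",(280,287),.04),("topface far edge",(282,180),.04),("holefar",(280,236),.04)]:
    print(n,g(p).round(1),onz(K,T,g(p),z).round(4))
z=cv2.resize(im[165:300,215:345],None,fx=f,fy=f,interpolation=2)
a=np.linspace(0,2*np.pi,40)
def circ(c,r,h,col):
    pts=np.array([(proj(K,T,[c[0]+r*np.cos(t),c[1]+r*np.sin(t),h])-[215-.4,165-.4])*f for t in a]).astype(np.int32); cv2.polylines(z,[pts],True,col,1)
e=[.53580549,.13935123,.08555766]
circ([.5355,.1393],.008,.04,(0,0,255)); circ(e,.0065,e[2]-.030,(0,255,0)); circ(e,.0065,e[2]+.015,(0,255,255))
cv2.imwrite("pics/w2o.png",z)
E
```

```text
scrL [225.3 185.1] [0.4981 0.1632 0.008 ]
scrR [331.2 185.5] [0.5763 0.1627 0.008 ]
blkL [252.1 214.6] [0.5197 0.1505 0.04  ]
blkR [305.3 214.6] [0.5548 0.1504 0.04  ]
hole [278.2 229.8] [0.5369 0.1398 0.04  ]
topface far edge [278.7 205.5] [0.5373 0.1567 0.04  ]
holefar [278.2 218.2] [0.5369 0.1479 0.04  ]
```

View pics/w2o.png

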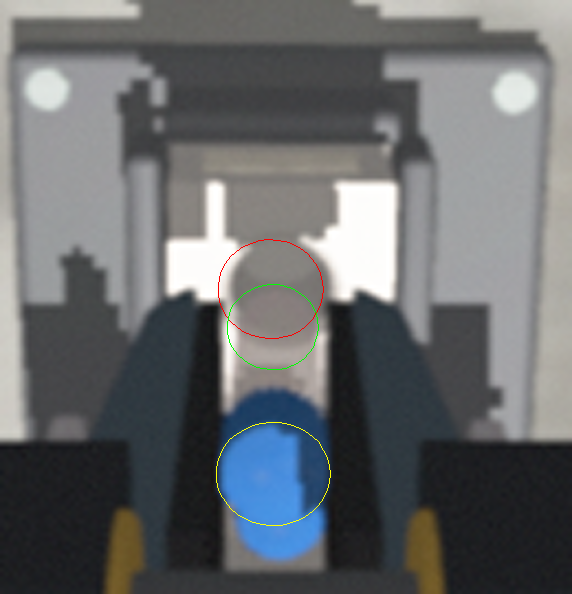

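```bash
python3 - <<'E'
from h import *
im=cv2.imread("pics/w2.png")
z=cv2.resize(im[210:292,255:305],None,fx=7,fy=7,interpolation=2).astype(float)
z=np.clip((z/255)**.6*255,0,255).astype(np.uint8)
cl=cv2.createCLAHE(4,(4,4)); lab=cv2.cvtColor(z,cv2.COLOR_BGR2LAB); lab[:,:,0]=cl.apply(lab[:,:,0])
cv2.imwrite("pics/w2e.png",np.hstack([z,cv2.cvtColor(lab,cv2.COLOR_LAB2BGR)]))
for r in range(216,250,2): print(r,im[r,258:300,1].tolist())
E
```

```text
216 [132, 131, 130, 160, 236, 254, 254, 234, 159, 129, 131, 133, 132, 131, 130, 132, 131, 133, 132, 132, 132, 133, 131, 133, 131, 131, 132, 131, 131, 131, 140, 174, 202, 221, 245, 253, 253, 253, 253, 253, 253, 253]
218 [138, 139, 139, 166, 235, 253, 253, 233, 165, 136, 134, 131, 130, 131, 130, 127, 127, 124, 125, 124, 124, 125, 124, 125, 132, 156, 170, 155, 139, 136, 167, 239, 255, 254, 253, 253, 253, 253, 252, 253, 253, 253]
220 [253, 253, 252, 252, 252, 253, 253, 253, 253, 252, 226, 161, 154, 150, 132, 128, 129, 129, 132, 131, 131, 131, 132, 130, 136, 163, 198, 223, 236, 247, 251, 253, 253, 253, 253, 253, 253, 253, 253, 253, 253, 253]
222 [252, 252, 252, 252, 252, 253, 253, 253, 253, 252, 245, 224, 184, 154, 134, 132, 132, 133, 133, 132, 133, 132, 133, 131, 131, 132, 132, 141, 170, 213, 237, 248, 252, 253, 253, 253, 253, 253, 253, 253, 253, 252]
224 [252, 252, 252, 252, 252, 253, 253, 252, 250, 242, 216, 161, 133, 130, 131, 131, 131, 132, 134, 132, 131, 133, 133, 131, 132, 132, 131, 130, 131, 138, 168, 218, 242, 251, 253, 253, 253, 253, 253, 252, 253, 252]
226 [252, 252, 252, 252, 
[... 1710 characters left out ...]
, 139, 139, 139, 138, 141, 140, 142, 143, 147, 171, 212, 195, 119, 45, 30, 24, 27, 30, 35, 49, 53, 57, 57]
244 [44, 31, 25, 25, 26, 26, 42, 130, 230, 241, 210, 168, 162, 164, 165, 163, 163, 162, 158, 160, 158, 158, 158, 159, 161, 163, 164, 164, 172, 198, 176, 103, 39, 26, 26, 26, 27, 34, 47, 53, 57, 57]
246 [46, 30, 30, 28, 25, 23, 40, 132, 228, 237, 196, 165, 163, 165, 164, 166, 166, 167, 167, 166, 167, 166, 165, 167, 167, 164, 164, 164, 174, 197, 175, 101, 39, 23, 24, 25, 28, 29, 43, 53, 58, 57]
248 [40, 29, 25, 29, 26, 23, 42, 130, 225, 231, 184, 154, 143, 137, 138, 139, 138, 139, 138, 138, 137, 138, 140, 153, 165, 166, 166, 163, 175, 192, 171, 100, 41, 26, 25, 26, 26, 28, 37, 50, 57, 59]
```

View pics/w2e.png

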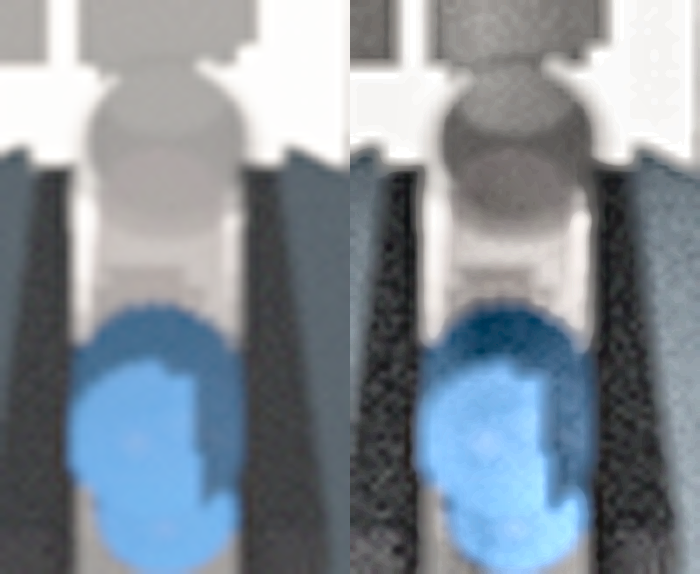

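```bash
python3 - <<'E'
from h import *
arm.move_l([.5359,.1383,.0725],feed=.1)
arm.sleep(.1)
im,K,T=snap("wrist","w3"); snap("side","s4"); print(arm.current_t(),arm.current_ee_pos(),arm.current_force())
z=cv2.resize(im[195:295,240:320],None,fx=6,fy=6,interpolation=2).astype(float)
z=np.clip((z/255)**.6*255,0,255).astype(np.uint8)
cl=cv2.createCLAHE(4,(4,4)); lab=cv2.cvtColor(z,cv2.COLOR_BGR2LAB); lab[:,:,0]=cl.apply(lab[:,:,0])
cv2.imwrite("pics/w3e.png",cv2.cvtColor(lab,cv2.COLOR_LAB2BGR))
a=cv2.imread("pics/s4.png")[185:275,225:325]
cv2.imwrite("pics/s4z.png",cv2.resize(a,None,fx=6,fy=6,interpolation=2))
E
```

```text
9.2917 [0.53602446 0.13835494 0.07275077] [-0.07968114 -0.13463776  0.06402216]
```

View pics/w3e.png

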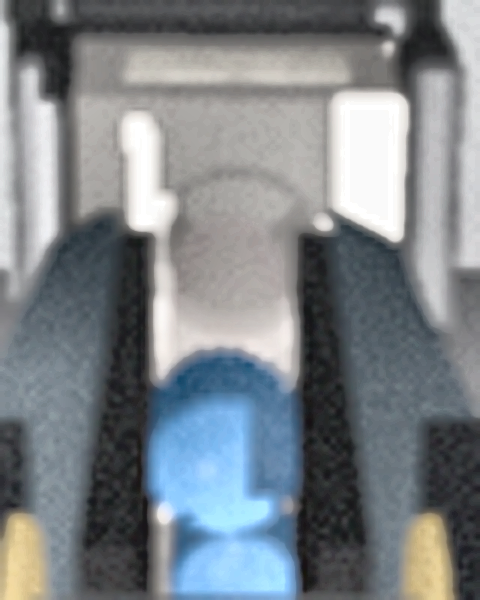

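View pics/s4z.png

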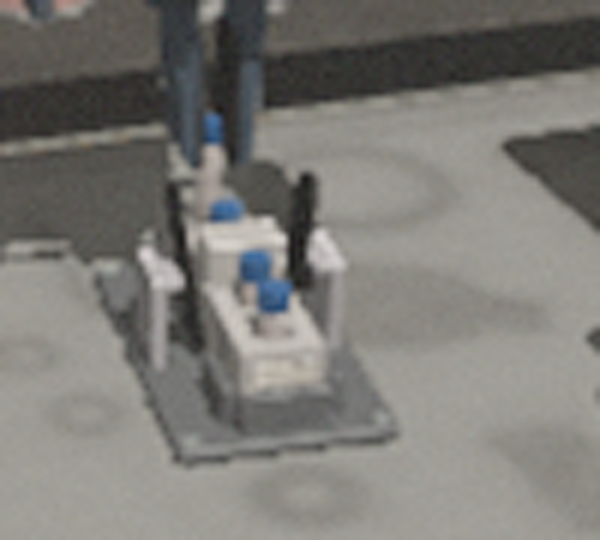

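```bash
cat > ov.py <<'E'
from h import *
import sys
def ov(name,e,hole,vdx,out,box=(240,195,320,295),f=6):
    im=cv2.imread(f"pics/{name}.png");d=np.load(f"pics/{name}.npz");K,T=d["K"],d["T"]
    x0,y0,x1,y1=box
    z=cv2.resize(im[y0:y1,x0:x1],None,fx=f,fy=f,interpolation=2)
    z=np.clip((z/255.)**.7*255,0,255).astype(np.uint8)
    lab=cv2.cvtColor(z,cv2.COLOR_BGR2LAB); lab[:,:,0]=cv2.createCLAHE(4,(4,4)).apply(lab[:,:,0]); z=cv2.cvtColor(lab,cv2.COLOR_LAB2BGR)
    a=np.linspace(0,2*np.pi,40); o=np.array([x0-.42,y0-.42])
    def circ(c,r,h,col):
        pts=np.array([(proj(K,T,[c[0]+r*np.cos(t),c[1]+r*np.sin(t),h])-o)*f for t in a]).astype(np.int32); cv2.polylines(z,[pts],True,col,1)
    circ(hole,.008,.04,(0,0,255)); v=[e[0]+vdx[0],e[1]+vdx[1]]
    circ(v,.0065,e[2]-.03,(0,255,0)); circ(v,.0065,e[2]+.015,(0,255,255)); cv2.imwrite(f"pics/{out}.png",z)
E
python3 - <<'E'
from ov import *
ov("w3",[0.53602446,0.13835494,0.07275077],(.5369,.1398),(.0006,.0013),"w3o")
ov("w2",[.53580549,.13935123,.08555766],(.5369,.1398),(.0006,.0013),"w2o2",box=(240,200,320,300))
a=np.hstack([cv2.imread("pics/w3o.png")[:,:400],cv2.imread("pics/w2o2.png")[:,:400]]);cv2.imwrite("pics/oo.png",a)
E
```

```text
(no output)
```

View pics/oo.png

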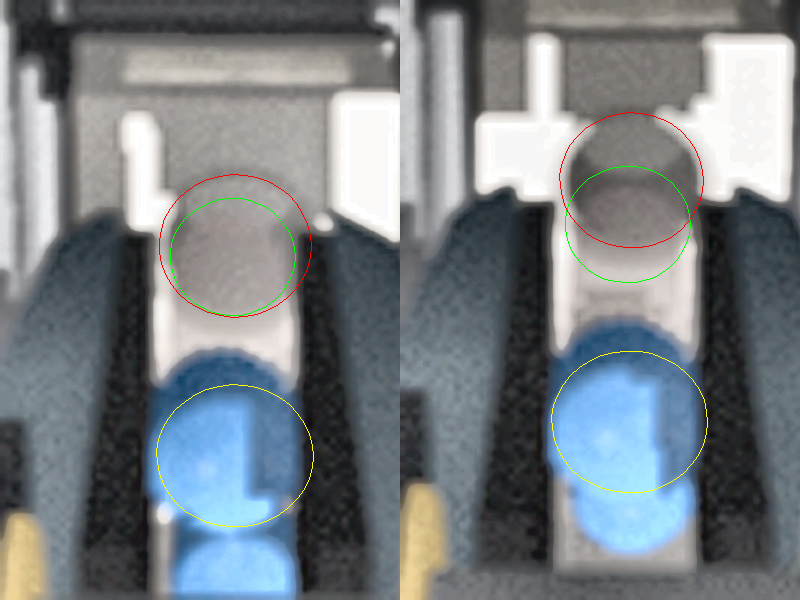

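```bash
python3 - <<'E'
from h import *
for z in (.064,.056,.050,.0465):
    arm.move_l([.5361,.1384,z],feed=.06)
    F=arm.current_force(); print(z,np.round(arm.current_ee_pos(),4),np.round(F,2))
    if abs(F[2])>6 or np.hypot(F[0],F[1])>8: break
im,K,T=snap("wrist","w4"); snap("side","s5"); print(arm.current_t())
a=cv2.imread("pics/s5.png")[185:275,225:325]
b=im[160:260,225:335]
cv2.imwrite("pics/s5z.png",np.hstack([cv2.resize(a,(400,360),interpolation=2),cv2.resize(b,(396,360),interpolation=2)]))
E
```

```text
0.064 [0.5358 0.1384 0.0635] [ 0.35 -0.22  0.05]
0.056 [0.5358 0.1384 0.0555] [ 0.54 -0.74 -0.31]
0.05 [0.5359 0.1384 0.0496] [ 0.04  0.3  -0.12]
0.0465 [0.536  0.1384 0.0463] [-0.18 -0.41  1.01]
10.4667
```

View pics/s5z.png

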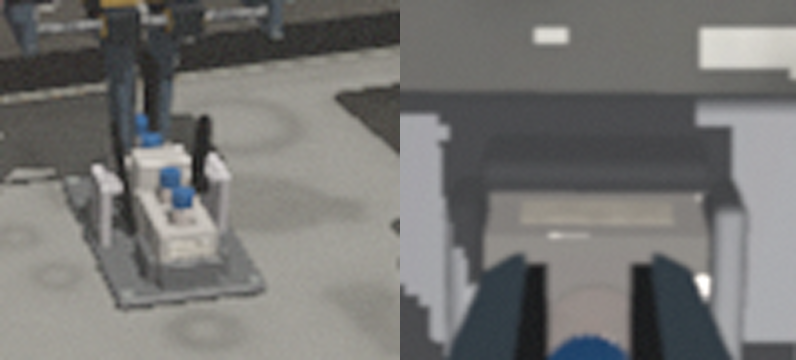

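```bash
python3 - <<'E'
from h import *
arm.grip(.04); print(arm.current_width(),arm.current_force())
arm.move_l([.5361,.1384,.13],feed=.2)
arm.grip(.091)
Y=np.radians(-.35)
arm.move_l([.5365,.0875,.13],R(Y),feed=.2)
arm.sleep(.1)
im,K,T=snap("wrist","w5"); snap("side","s6"); print(arm.current_t(),arm.current_ee_pos(),arm.current_width())
a=cv2.imread("pics/s6.png")[185:275,225:325]
cv2.imwrite("pics/s6z.png",cv2.resize(a,None,fx=6,fy=6,interpolation=2))
E
```

```text
0.039864990484374405 [ 0.35551981  0.28425541 -0.60835862]
13.15 [0.53649021 0.08805597 0.12999828] 0.09112565705369448
```

View pics/w5.png

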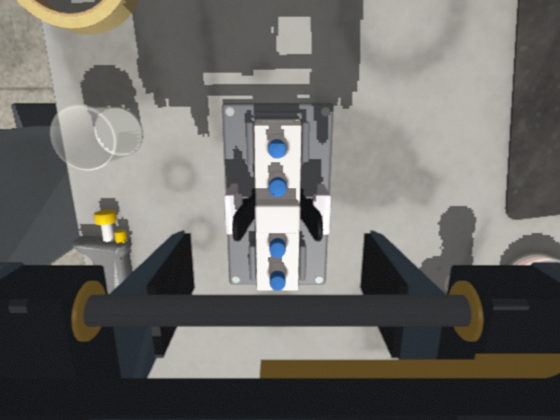

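View pics/s6z.png

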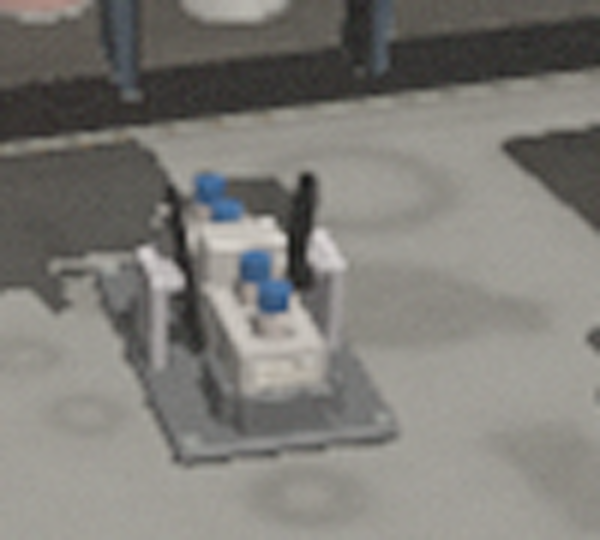

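```bash
python3 - <<'E'
from h import *
im=cv2.imread("pics/w5.png");d=np.load("pics/w5.npz");K,T=d["K"],d["T"]
bb=sorted(blue(im,(240,130,320,292)),key=lambda b:b[0][1])
for b in bb: print(b,onz(K,T,b[0],.056).round(4))
g=cv2.cvtColor(im,cv2.COLOR_BGR2GRAY)
S=[]
for (x,y) in [(230,112),(325,112),(236,280),(320,280)]:
    w=g[y-6:y+7,x-6:x+7].astype(float); w=np.clip(w-w.max()+40,0,None); yy,xx=np.mgrid[-6:7,-6:7]
    p=(x+(w*xx).sum()/w.sum(),y+(w*yy).sum()/w.sum()); S.append(onz(K,T,p,.008)); print(np.round(p,1),S[-1].round(4))
print(np.mean(S,0).round(4))
m=(g<45).astype(np.uint8); 
for box in [(225,180,262,245),(296,180,335,245)]:
    x0,y0,x1,y1=box; n,_,st,c=cv2.connectedComponentsWithStats(m[y0:y1,x0:x1]); i=1+st[1:,4].argmax(); s=st[i]; print("catch",c[i]+[x0,y0],s[:4]+[x0,y0,0,0])
cv2.imwrite("pics/w5z.png",cv2.resize(im[95:295,200:350],None,fx=3,fy=3,interpolation=2))
E
```

```text
([276.78, 148.43], [269, 140, 17, 18, 247]) [0.5367 0.139  0.056 ]
([277.27, 186.92], [269, 178, 18, 19, 262]) [0.5368 0.1112 0.056 ]
([277.1, 247.82], [270, 239, 15, 19, 239]) [0.5363 0.0633 0.056 ]
([277.15, 280.35], [270, 271, 15, 19, 226]) [0.5362 0.0356 0.056 ]
[229.4 111.3] [0.4982 0.1637 0.008 ]
[329.1 115.2] [0.5798 0.16   0.008 ]
[235.5 279.4] [0.4967 0.0109 0.008 ]
[318.6 279.5] [0.5751 0.0102 0.008 ]
[0.5374 0.0862 0.008 ]
catch [243.87913907 216.07615894] [233 188  22  52]
catch [310.31770833 216.15972222] [300 189  22  51]
```

View pics/w5z.png

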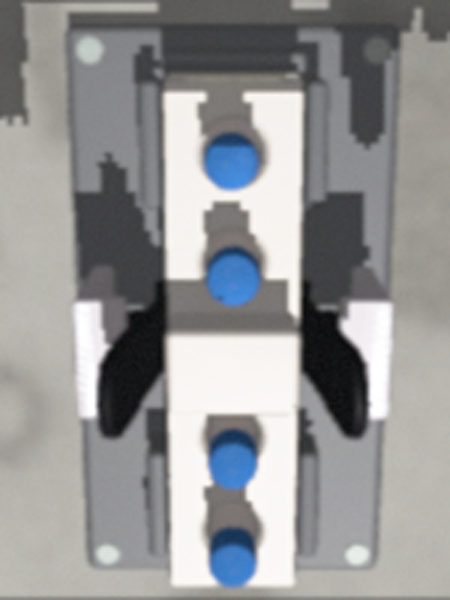

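```bash
python3 - <<'E'
from h import *
Rr=R(np.radians(-.35))
arm.move_l([.5365,.0875,.055],Rr,feed=.12)
print(np.round(arm.current_ee_pos(),4),np.round(arm.current_force(),2))
arm.grip(.030); arm.sleep(.3)
print("w",arm.current_width(),np.round(arm.current_force(),2),np.round(arm.current_torque(),2))
im,K,T=snap("wrist","w6"); snap("side","s7"); print(arm.current_t())
a=cv2.imread("pics/s7.png")[175:275,215:325]
cv2.imwrite("pics/s7z.png",np.hstack([cv2.resize(a,(440,400),interpolation=2),cv2.resize(im[90:290,200:360],(320,400),interpolation=2)]))
E
```

```text
[0.5369 0.0876 0.0555] [0.5  0.33 0.28]
w 0.04039666741919508 [-0.14 -0.25  6.35] [-0.07  0.08 -0.05]
15.15
```

View pics/s7z.png

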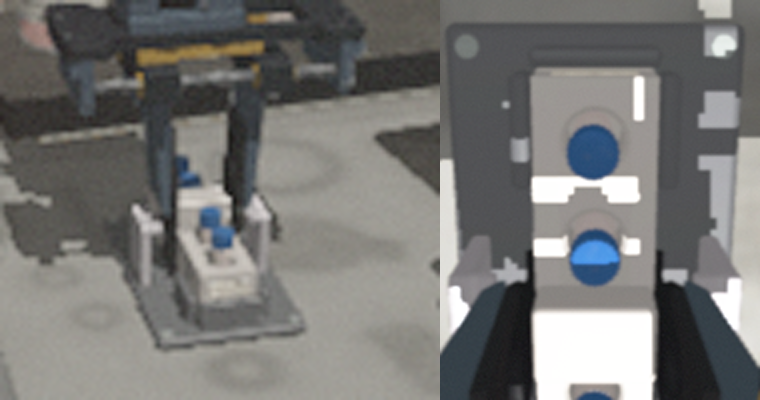

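```bash
python3 - <<'E'
from h import *
for z in (.060,.067):
    arm.move_l([.5365,.0875,z],feed=.03)
    print(z,np.round(arm.current_ee_pos(),4),np.round(arm.current_force(),2),arm.current_width())
    if abs(arm.current_force()[2])>15: raise SystemExit
arm.move_l([.5365,.0875,.155],feed=.07); arm.sleep(.5)
print(np.round(arm.current_ee_pos(),4),np.round(arm.current_force(),2),np.round(arm.current_torque(),2),arm.current_width(),np.round(arm.current_tool_rot(),4).tolist())
im,K,T=snap("wrist","w7"); snap("side","s8"); snap("top","t8"); print(arm.current_t())
a=cv2.imread("pics/s8.png")[125:275,195:345]
cv2.imwrite("pics/s8z.png",np.hstack([cv2.resize(a,(450,450),interpolation=2),cv2.resize(im[90:290,200:360],(350,450),interpolation=2)]))
E
```

```text
0.06 [0.5365 0.0875 0.0601] [ 0.32 -0.65 -1.26] 0.04025051142309721
0.067 [0.5367 0.0875 0.0672] [ 0.52  0.14 -1.84] 0.04013846931585908
[0.5365 0.0875 0.155 ] [ 0.21 -0.   -2.74] [-0.1   0.02  0.01] 0.04010955396000486 [[0.0061, 1.0, -0.0], [1.0, -0.0061, 0.0], [0.0, -0.0, -1.0]]
17.9083
```

View pics/s8z.png

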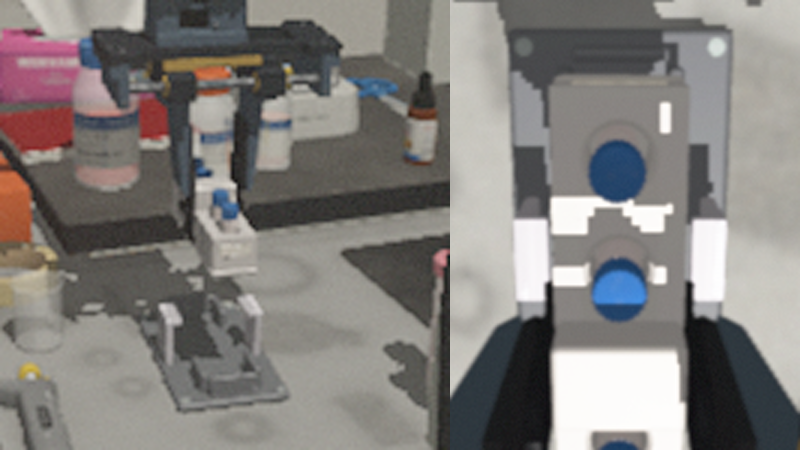

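View pics/s8.png

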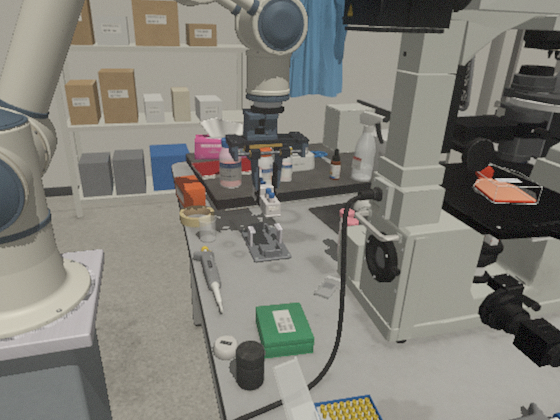

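View pics/w7.png

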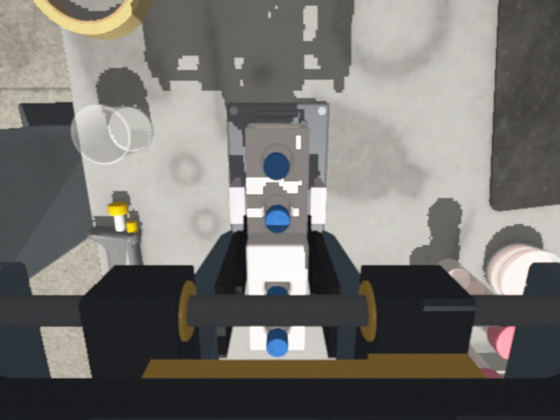

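```bash
python3 - <<'E'
from h import *
b6=sorted(blue(cv2.imread("pics/w6.png"),(240,130,320,380),40),key=lambda b:b[0][1]);b7=sorted(blue(cv2.imread("pics/w7.png"),(240,130,320,380),40),key=lambda b:b[0][1])
print([b[0] for b in b6],[b[0] for b in b7],sep="\n")
arm.sleep(.4); im,_,_=snap("wrist","w8")
print([b[0] for b in sorted(blue(im,(240,130,320,380),40),key=lambda b:b[0][1])],np.round(arm.current_ee_pos(),4),arm.current_width(),np.abs(arm.current_dq()).max(),arm.current_t())
E
```

```text
[[276.03, 165.7], [276.99, 218.44], [276.92, 290.93], [276.72, 342.46]]
[[275.97, 165.65], [277.02, 218.44], [276.96, 290.91], [276.84, 342.46]]
[[275.96, 165.63], [277.03, 218.41], [276.96, 290.91], [276.84, 342.46]] [0.5365 0.0875 0.155 ] 0.040302356314740044 0.08421252143196446 18.3583
```

```bash
python3 - <<'E'
from rig import arm
print(arm.sign_off(),arm.current_t())
E
```

```text
the job is handed in; nothing more can be done
the job is handed in; nothing more can be done
```

The loose vial is in the empty end hole. The arm finished holding the loaded carrier by its squeezed catches, about 10 cm above the dock. I handed the job in just after 18.4 s of the 48 s allowed.

- **Vial:** I lined it up over the hole with the wrist camera and lowered it with no more than about 1 N of contact force. After I let go, its cap stood in line and level with the other three while the carrier was still clipped in.
- **Catches and lift:** The fingers closed on the catches above the keepers. The gripper read 40.3 mm, and it had read about 1.5 mm low on the vial, so this matches the 42 mm of fully squeezed catches. The hooks came free without snagging, and the carrier rose straight up by 99.5 mm.
- **Final checks:** All four caps showed in the same wrist-camera pixels, within about 0.1 px, before the lift, after it and again 0.4 s later. That means no tilt, slip or drift. The load read about 2.7 N, higher than the roughly 2 N expected for a 0.2 kg carrier, but force readings varied by up to about 1 N during the job.
- **Things around it:** They looked unmoved in the last side picture, by eye only.
- **Disagreement between cameras:** The top and wrist cameras differed by 1 to 1.5 mm on the carrier's x position. I trusted the wrist view, and the vial going in freely agreed with it.

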